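# Hang up the rotor key, unlatch the centrifuge lid and hold it raised

### The arm

A 6-joint arm with a two-finger parallel gripper is mounted at the origin on the work surface. World frame = base frame: x ahead of the robot, y to its left, z up, the work surface at z = 0. Lengths are in m, angles in degrees, forces in N, time in s.
With the tool pointing down it reaches from about 0.375 to 0.9 m from the base axis. Payload 3.1 kg.
Tool frame: the origin (TCP) lies on the centre line of the jaws, within the pads' length; the fingertips stand 25 mm ahead of it and the grasp point (between the pads) lies 6 mm ahead of it; z points along the fingers, y is the line along which they close (so a half turn about z gives the same grasp; the last joint's range is limited). The gripper opens to 87 mm and grips with 3 to 60 N. Pads are 19 mm wide; open, the fingers measure 117 mm over their backs; the gripper's body (75 mm by 190 mm) begins 51 mm behind the grasp point.
Start: joints at [65.289, 30.224, 82.088, -0, 67.689, -10.227], TCP at [0.156, 0.605, 0.248] pointing down, gripper open.
Joint ranges: [-176.69, 176.69], [-43.24, 126.21], [12.49, 139.97], [-82, 262], [0, 151.66], [-163.58, 163.58]. Speed limits (degrees/s): [159.86, 159.86, 180, 180, 180, 180].

### API

Orientations are given as a 3x3 rotation matrix whose columns are the frame's x, y, z axes.
In Python, from rig import bot, cams, models gives the robot as it stands. The module is installed in compiled form; this text tells all that it offers.
- The arm moves only by the shell command python3 -m handwheel 'ROWS' [OPENING]. ROWS is JSON, a list of rows, each a list of 6 numbers: the shift along the world's x, y, z each as a share of 1 m, from -1 to 1, then the turn, a rotation vector about the world's x, y, z each as a share of 2 rad, from -1 to 1. In form: [[dx, dy, dz, wx, wy, wz], ...]. A call has exactly 8 rows; each row is the pose to reach, as a shift and turn from the pose commanded when the call began; what a row does not reach only later rows make up. A row lasts 1/12 s, in which the tool goes at most 41.7 mm and 7.16 degrees, less where a joint would pass 70% of its speed; a pose out of reach is approached as far as the arm can. A call with a number of a shift or a turn outside -1 to 1 is refused whole. A call with a gripper value outside its range is refused whole. OPENING is the opening, from -1 (shut) to 1 (fully open), so that 0 is half open, set as the call begins (- or left out, the last holds). The fingers move at their own pace and stop on an object; the grip force is fixed at half the most. Time passes only in rows, so rows that repeat a pose let the fingers close, or fill a call up. It gives the time, the measured TCP pose, the force, the opening and the grip force at its end, in the units of the state.
- bot.read_state(): the state, without advancing time (a new reading comes with each control period).
- cams.capture(name): name is "side" or "top" or "wrist"; returns (picture, depth): 480x640x3 uint8, blue, green, red; 480x640 float32, m along the optical axis (not along the pixel's ray), 0 where there is no reading.
- cams.calibration(name): a dict with "mtx" (3x3 intrinsics, pixels), "R" (3x3) and "t" (3): a world point X has camera coordinates R X + t; the wrist camera has in their place "tool_from_camera" (4x4, takes a point from camera to tool coordinates, whose origin is the TCP and whose axes are the flange's). Camera axes: x right, y down, z forward; pixel columns grow to the right and rows downward; lengths in m; the calibration is good to about 2 mm. The wrist camera is an equidistant fisheye: a pixel r from the principal point sees the ray r / f radians off the axis. A picture is of the moment at which its call begins: read the wrist's pose just before it. calibration takes no time and is no camera call.
- bot.hand_in(): hands the job in; it is judged then, once.
Trained networks look in the newest picture that a camera, given by its name, has taken for a name from the list of things; names that differ only in an ending like _2 or _b are one class to them, and where a whole thing is asked for, a point or a joint stands for the part that bears it (a point fixed in the world has none). Each returns a list of dicts, best first, with "conf" (0 to 1); they miss things now and then, are a little off and sometimes report something else, mostly with a low value. They report only what shows in the picture. A call takes as long as a camera call.
- models.spot_in(query, camera): "position" ([column, row] in pixels, amid what is visible of it).
- models.tip_of(query, camera): "position" ([column, row] in pixels: a listed point, or the origin of a listed thing).
The state is a dict: "time_s": time; "joint_positions": joint angles; "qvel": joint speeds; "tau": joint torques, N m; "position": TCP position; "tcp_rot": TCP orientation; "force": force on the tool from outside, world axes, zero at the start; "moment": the same for the moment, N m; "opening": opening from 0.0 (shut) to 1.0 (fully open); "grasp_force": force on a finger pad.
Only numpy, scipy, OpenCV 4.12 (cv2) and the standard library are available. Lean on these libraries where they do the work, as an engineer would, in place of code of your own. Each camera call takes 0.05 s, during which the arm holds its last target. There are 200 camera calls.

### The job

The rotor key has been left lying on the closed centrifuge lid: hang it by its eye on the hook of the stand beside the machine. Then pull the spring latch on the lid's front tongue sideways to free it from the ball, lift the lid off the ball to about 30 degrees open and hold it there, because it falls shut by itself: finish while still gripping the lid by its latch knob or tongue and holding it still. Leave everything else on the bench where it stands.

Things in the scene. Friction and masses are not known exactly. Their poses are not given: they have to be found in the camera images.
- centrifuge: White bench centrifuge, fixed, 240 x 240 mm, 130 mm high, with a grey nose (68 mm deep, 100 wide, 88 high) on its front. Origin on the bench under the centre of the square; x from front to back (the nose looks to -x, roughly at the robot), y to the left seen from the robot, z up. The round grey lid, 216 mm across, lies shut on top, its flat upper face 144 mm above the bench.
- ball (a point): Steel ball, 24 mm across, on a 10 mm stem on the centrifuge's nose, fixed; this point is its centre, at (-150, 0, 116) mm in the frame of centrifuge. The lid's tongue lies over it and the latch's prongs lock under it.
- lid_angle (a joint): Opening angle of the lid in rad: 0 shut, growing as its front rises, up to 1.3. The lid weighs 0.4 to 0.9 kg, hinges freely and falls shut when let go. The latch locks it shut (about 0.01 rad of play).
- latch (a joint): Travel of the latch in m: 0 locked, 0.017 pulled out to its stop. It slides on the tongue along +y of the centrifuge (left seen from the robot) and clears the ball beyond 0.012; only then can the lid rise. A spring pulls it back with 4 N at 0, 8 N at 0.017, so hold it out while the lid starts to lift (about 0.1 rad); after that it may spring back.
- latch_knob (a point): Middle of the latch's upright black knob, 16 mm across, 41 mm tall, at (-150, 0, 171) mm in the frame of centrifuge when locked and shut; moves with latch and lid, z along the knob. Its foot is a flat plate (24 mm along x, from 14 mm right to 27 mm left of the knob, top at 150.5 mm). Nothing else within 60 mm of the knob reaches above 156 mm.
- lid: The lid with its steel tongue (38 mm wide, reaching out over the ball at the front) and the latch on it. Its hinge line runs along y at the back, through (117, 0, 138) mm in the frame of centrifuge, so its front rises as it opens. Origin at the middle of the round lid, (0, 0, 138) mm in that frame when shut, axes then like the centrifuge's.
- key_grip (a point): Middle of the rotor key's black grip, a block 56 x 16 x 28 mm (x, y, z), underside flush with the key's. At the start the key lies flat on the lid, grip up, eye pointing to the back. x points along the key to its eye, z up from the flat side. Steel, 6 mm thick apart from the grip, from 48 mm behind this point (open jaw, 23 mm wide) to 75 mm ahead of it (eye); 0.1 to 0.16 kg.
- key_eye (a point): Centre of the eye (through hole, 24 mm across, ring 40 mm across outside, 6 mm thick) at the key's end, at (55, 0, -11) mm from key_grip in the key's frame.
- hook: Fixed stand, left or right of the centrifuge: foot 96 mm across, column 12 mm thick, and at 175 mm height an 8 mm bar that runs 60 mm to -x of this frame (roughly at the robot), then turns up into a tip. Origin on the bench under the column. A key put over the tip with its grip end pointing outwards (-x) swings down when let go and hangs from the bar.
- hook_tip (a point): Top of the hook's upturned tip, at (-66, 0, 207) mm in the frame of hook; the tip rises about 28 mm above the bar, leaning outwards 6 mm.
- hook_seat (a point): Point on top of the hook's bar, at (-40, 0, 179) mm in the frame of hook.
- tuberack: White rack with capped tubes, 80 x 120 mm, 99 mm tall, left or right of the centrifuge; bystander, origin under its centre.
- beaker: Glass beaker 72 mm across, 90 mm tall; bystander, origin under its centre.
- taperoll: Roll of tape lying flat, 90 mm across, 24 mm tall; bystander, origin under its centre.
- timer: Flat white timer 60 x 75 x 25 mm; bystander, origin under its centre.
- reagent: Brown glass bottle 64 mm across, 140 mm tall; bystander, origin under its centre.
- jar: Glass jar 72 mm across, 60 mm tall; bystander, origin under its centre.
- tipbox: Box of pipette tips, 85 x 120 mm, 80 mm tall; bystander, origin under its centre.

How it is judged:
By the outcome, as a careful person would: the job done as asked, in the order asked, and still so for the second after the job is handed in, while the arm keeps its last pose, push and grip.
It also fails if it takes over 54 s, if anything falls off the work surface, if the arm or the gripper's body presses on something with over 40 N, if the wrist force passes 120 N, or if a joint passes its speed limit or range.

## Working session

There is one attempt and no reset: what is moved stays moved. The work goes in short steps, Python scripts to look and compute and a shell command to move; the robot and the scene stay as the last step left them, time stands still between calls to the robot, and variables do not carry over. Pictures are saved under pics/ and viewed, at most 10 in all, crops included, and the job is handed in when it is done.

```bash
mkdir -p pics
cat > h.py <<'E'
import numpy as np, cv2
from rig import bot, cams, models
def w(cam,px,depth=None,z=None):
    c=cams.calibration(cam);K=np.array(c["mtx"]);R=np.array(c["R"]);t=np.array(c["t"])
    r=np.linalg.inv(K)@[px[0],px[1],1]
    if depth is not None: return R.T@(r*depth-t)
    o=-R.T@t; d=R.T@r; return o+d*(z-o[2])/d[2]
E
python3 - <<'E'
from h import *
np.set_printoptions(precision=4,suppress=True)
s=bot.read_state();print(s["time_s"],s["position"],s["force"],s["opening"])
D={}
for c in("top","side"):
    p,d=cams.capture(c);cv2.imwrite(f"pics/{c}0.png",p);D[c]=d
    k=cams.calibration(c);print(c,-np.array(k["R"]).T@k["t"])
for n,z in(("key_grip",.161),("key_eye",.15),("hook_tip",.207),("hook_seat",.179),("latch_knob",.171),("ball",.116),("centrifuge",0),("hook",0),("lid",.138)):
  for c in("top","side"):
    m=models.tip_of(n,c)
    for q in m[:2]:
        print(n,c,round(q["conf"],2),np.round(q["position"]),w(c,q["position"],z=z))
E
```

```text
0.0 [0.156  0.6045 0.2466] [-0.1782  0.072  -0.5769] 0.9927295481275012
top [0.4148 0.0186 1.3673]
side [ 0.2568 -1.1233  1.2341]
key_grip top 0.97 [330. 216.] [ 0.605  -0.0154  0.161 ]
key_grip side 0.84 [347. 236.] [ 0.6079 -0.0118  0.161 ]
key_grip side 0.72 [358. 236.] [ 0.637  -0.0214  0.161 ]
key_eye top 0.58 [319. 196.] [0.6584 0.0104 0.15  ]
key_eye side 0.83 [358. 233.] [0.6447 0.0049 0.15  ]
key_eye side 0.6 [372. 428.] [ 0.5068 -0.566   0.15  ]
hook_tip top 0.75 [188. 258.] [0.511 0.314 0.207]
hook_tip side 0.97 [295. 158.] [0.5319 0.3092 0.207 ]
hook_seat top 0.64 [187. 246.] [0.5421 0.323  0.179 ]
hook_seat side 0.71 [300. 166.] [0.5453 0.3065 0.179 ]
latch_knob top 0.59 [337. 264.] [ 0.4898 -0.0272  0.171 ]
latch_knob side 0.46 [308. 247.] [ 0.4924 -0.0407  0.171 ]
ball top 0.72 [338. 262.] [ 0.498  -0.0332  0.116 ]
ball side 0.87 [304. 262.] [ 0.4811 -0.0385  0.116 ]
centrifuge top 0.18 [338. 263.] [ 0.5022 -0.0379  0.    ]
centrifuge side 0.84 [350. 272.] [0.6273 0.0006 0.    ]
hook top 0.88 [203. 235.] [0.59   0.3272 0.    ]
hook top 0.51 [338. 262.] [ 0.5055 -0.0382  0.    ]
hook side 0.86 [313. 207.] [0.5888 0.3127 0.    ]
lid top 0.75 [325. 204.] [ 0.6402 -0.0048  0.138 ]
lid side 0.59 [358. 245.] [ 0.6345 -0.0296  0.138 ]
lid side 0.5 [260. 183.] [0.4183 0.3018 0.138 ]
```

```bash
python3 -c "
import cv2,numpy as np
a=cv2.imread('pics/top0.png');b=cv2.imread('pics/side0.png')
cv2.imwrite('pics/both0.png',cv2.resize(np.vstack([a,b]),(400,600)))"
```

```text
(no output)
```

View pics/top0.png

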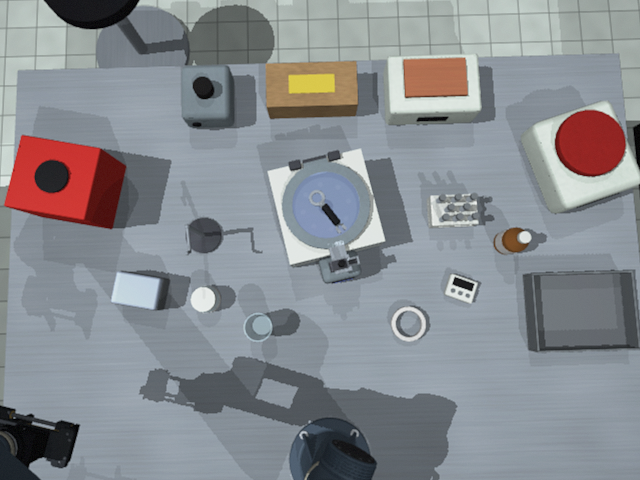

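View pics/side0.png

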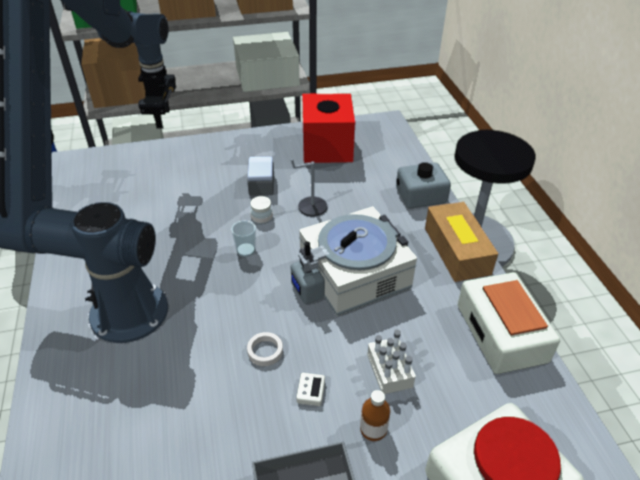

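The top view shows the centrifuge with the knob at about (337,264), yawed by about 13°. The key is at (331,215) with its eye at (317,198). The hook stand is at (203,235) on the left, with its tip near (188,258). The side view agrees. I'll set out and look from close by.

```bash
python3 -m handwheel '[[0.2,-0.23,0.08,0,0,0],[0.2,-0.23,0.08,0,0,0],[0.2,-0.23,0.08,0,0,0],[0.2,-0.23,0.08,0,0,0],[0.2,-0.23,0.08,0,0,0],[0.2,-0.23,0.08,0,0,0],[0.2,-0.23,0.08,0,0,0],[0.2,-0.23,0.08,0,0,0]]'
cat >> h.py <<'E'
def fish(px,T,K,z):
    "wrist pixel -> world point at height z; T = tool pose 4x4 at picture"
    C=T@np.array(cams.calibration("wrist")["tool_from_camera"])
    u=(px[0]-K[0,2])/K[0,0];v=(px[1]-K[1,2])/K[1,1];r=np.hypot(u,v)
    d=C[:3,:3]@np.array([np.sin(r)*u/r,np.sin(r)*v/r,np.cos(r)])
    return C[:3,3]+d*(z-C[2,3])/d[2]
def look(names,pic=None,n=2):
    s=bot.read_state();T=np.eye(4);T[:3,:3]=s["tcp_rot"];T[:3,3]=s["position"]
    p,d=cams.capture("wrist");K=np.array(cams.calibration("wrist")["mtx"])
    if pic: cv2.imwrite(f"pics/{pic}.png",p)
    for nm,z in names:
        for q in models.tip_of(nm,"wrist")[:n]:
            print(nm,round(q["conf"],2),np.round(q["position"],1),np.round(fish(q["position"],T,K,z),4))
    return p,d,T,K
E
python3 - <<'E'
from h import *
np.set_printoptions(precision=4,suppress=True)
k=cams.calibration("wrist");print(k);s=bot.read_state();print(s["time_s"],s["position"],s["tcp_rot"])
look([("hook_tip",.207),("hook_seat",.179),("hook",0),("key_grip",.158),("key_eye",.147),("latch_knob",.171)],"w1")
E
```

```text
time_s: 1.67
position: [0.359, 0.3726, 0.329]
tcp_rot: [[-0.968, 0.252, 0.003], [0.252, 0.968, 0.0], [-0.003, 0.001, -1.0]]
force: [0.6, 0.7, -0.4]
opening: 0.999
grasp_force: 0.0
{'mtx': array([[371.6483,   0.    , 322.8961],
       [  0.    , 371.6483, 238.2002],
       [  0.    ,   0.    ,   1.    ]]), 'tool_from_camera': array([[ 0.0002, -0.9595, -0.2816,  0.0778],
       [ 1.    ,  0.0002, -0.0001,  0.0004],
       [ 0.0001, -0.2816,  0.9595, -0.1388],
       [ 0.    ,  0.    ,  0.    ,  1.    ]])}
1.6667 [0.359  0.3726 0.329 ] [[-0.9676  0.2523  0.003 ]
 [ 0.2523  0.9676  0.0001]
 [-0.0029  0.0008 -1.    ]]
hook 0.89 [330.7 353.3] [0.5947 0.3239 0.    ]
```

View pics/w1.png

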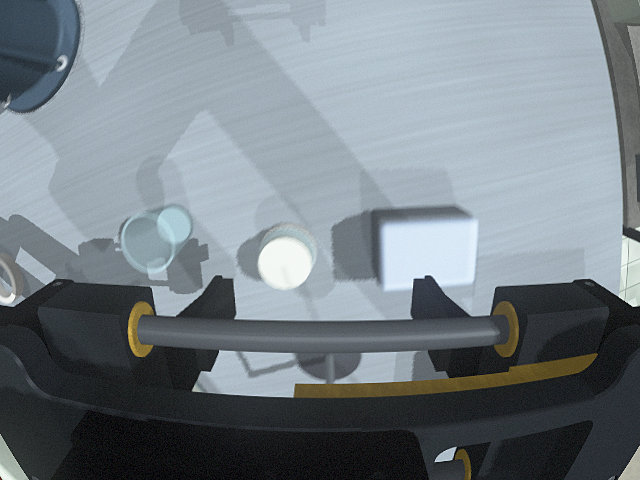

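The wrist camera sits on the tool's +x side and looks back at the robot. I'll turn the tool so that it faces forward, towards the eye and hook side.

```bash
python3 -m handwheel '[[0.1,-0.2,0.03,0,0,-0.48],[0.1,-0.2,0.03,0,0,-0.48],[0.1,-0.2,0.03,0,0,-0.48],[0.1,-0.2,0.03,0,0,-0.48],[0.1,-0.2,0.03,0,0,-0.48],[0.1,-0.2,0.03,0,0,-0.48],[0.1,-0.2,0.03,0,0,-0.48],[0.1,-0.2,0.03,0,0,-0.48]]' >/dev/null
python3 -m handwheel '[[0.08,-0.2,0,0,0,-0.48],[0.08,-0.2,0,0,0,-0.48],[0.08,-0.2,0,0,0,-0.48],[0.08,-0.2,0,0,0,-0.48],[0.08,-0.2,0,0,0,-0.48],[0.08,-0.2,0,0,0,-0.48],[0.08,-0.2,0,0,0,-0.48],[0.08,-0.2,0,0,0,-0.48]]'
python3 - <<'E'
from h import *
look([("hook_tip",.207),("hook_seat",.179),("hook",0),("key_grip",.158),("key_eye",.147),("latch_knob",.171),("lid",.138)],"w2")
E
```

```text
time_s: 3.35
position: [0.5366, -0.0247, 0.3566]
tcp_rot: [[0.571, 0.821, -0.002], [0.821, -0.571, 0.001], [-0.0, -0.002, -1.0]]
force: [0.9, 0.1, 0.4]
opening: 1.0
grasp_force: 0.0
hook 0.23 [290.  259.4] [ 0.441  -0.0788 -0.    ]
key_grip 0.65 [383.1 164.1] [ 0.609  -0.0153  0.158 ]
key_eye 0.81 [400.  110.4] [0.6519 0.0166 0.147 ]
latch_knob 0.7 [291.7 258.8] [ 0.4907 -0.0385  0.171 ]
lid 0.71 [404.3 138.9] [ 0.6418 -0.0094  0.138 ]
```

View pics/w2.png

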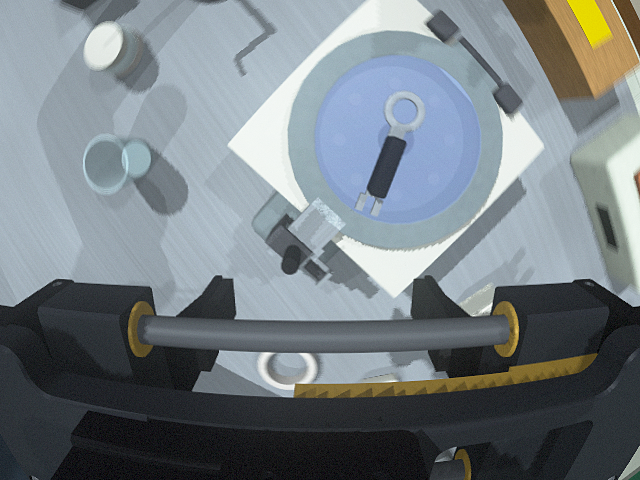

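The picture shows the key's grip at about (387,166), the eye at (403,111) and the knob at (291,260). I'll refine the grip pose from its dark blob, then go down.

Run:
```python
from h import *
p,d,T,K=look([("key_eye",.147)])
m=(p.max(2)<60).astype(np.uint8);m[:, :350]=0;m[:,430:]=0;m[:120]=0;m[215:]=0
n,l,st,ce=cv2.connectedComponentsWithStats(m);i=1+st[1:,4].argmax()
c=np.argwhere(l==i)[:,::-1].astype(np.float32)
W=np.array([fish(q,T,K,.172)[:2] for q in c])*1000
r=cv2.minAreaRect(W.astype(np.float32));print(st[i],r,W.mean(0))
b=cv2.boxPoints(r);print(b)
u=np.linalg.svd(W-W.mean(0))[2][0];print(np.degrees(np.arctan2(u[1],u[0])))
```

```text
key_eye 0.95 [404.2 110. ] [0.6553 0.0158 0.147 ]
key_eye 0.55 [379.2 138.6] [0.62   0.0059 0.147 ]
[380 195   6   3   6] ((591.697265625, -36.59525680541992), (1.0183513164520264, 4.845632076263428), 78.29890441894531) [591.55645746 -36.4793677 ]
[[589.2215   -36.60249 ]
 [593.9665   -37.585217]
 [594.17303  -36.588024]
 [589.42804  -35.605297]]
167.8894313217925
```

Run:
```python
from h import *
p,d,T,K=look([("key_eye",.147)],"w3")
print(p[140:200:10,387])
m=(p.max(2)<85).astype(np.uint8);m[:, :350]=0;m[:,430:]=0;m[:120]=0;m[215:]=0
n,l,st,ce=cv2.connectedComponentsWithStats(m);i=1+st[1:,4].argmax()
c=np.argwhere(l==i)[:,::-1].astype(np.float32)
W=np.array([fish(q,T,K,.170)[:2] for q in c])*1000
r=cv2.minAreaRect(W.astype(np.float32));print(st[i],r,W.mean(0))
u=np.linalg.svd(W-W.mean(0))[2][0];print(np.degrees(np.arctan2(u[1],u[0])))
```

```text
key_eye 0.74 [383.2 166.3] [ 0.6089 -0.0186  0.147 ]
key_eye 0.58 [404.6 107.9] [0.6569 0.0169 0.147 ]
[[64 51 45]
 [77 61 59]
 [74 65 57]
 [71 60 53]
 [70 60 54]
 [73 59 52]]
[ 367  136   39   62 1246] ((608.6707763671875, -15.84096908569336), (55.645721435546875, 18.662561416625977), 35.93898391723633) [608.98630564 -15.69653262]
-143.92406616189547
```

```bash
python3 -m handwheel '[[0.072,0.009,-0.05,0,0,-0.168],[0.072,0.009,-0.1,0,0,-0.168],[0.072,0.009,-0.12,0,0,-0.168],[0.072,0.009,-0.14,0,0,-0.168],[0.072,0.009,-0.16,0,0,-0.168],[0.072,0.009,-0.175,0,0,-0.168],[0.072,0.009,-0.183,0,0,-0.168],[0.072,0.009,-0.183,0,0,-0.168]]'
python3 -m handwheel '[[0,0,0,0,0,0],[0,0,0,0,0,0],[0,0,0,0,0,0],[0,0,0,0,0,0],[0,0,0,0,0,0],[0,0,0,0,0,0],[0,0,0,0,0,0],[0,0,0,0,0,0]]' -1
```

```text
time_s: 4.62
position: [0.6072, -0.0157, 0.1725]
tcp_rot: [[0.806, 0.591, -0.004], [0.591, -0.806, 0.001], [-0.003, -0.003, -1.0]]
force: [-0.5, -0.4, 0.4]
opening: 1.002
grasp_force: 0.0
time_s: 5.28
position: [0.6083, -0.0159, 0.1747]
tcp_rot: [[0.806, 0.591, 0.0], [0.591, -0.806, -0.0], [0.0, 0.0, -1.0]]
force: [-0.0, 0.2, -0.2]
opening: 0.478
grasp_force: 0.0
```

```bash
python3 -m handwheel '[[0,0,0,0,0,0],[0,0,0,0,0,0],[0,0,0,0,0,0],[0,0,0,0,0,0],[0,0,0,0,0,0],[0,0,0,0,0,0],[0,0,0,0,0,0],[0,0,0,0,0,0]]'
```

```text
time_s: 5.95
position: [0.6084, -0.0159, 0.1745]
tcp_rot: [[0.806, 0.591, 0.0], [0.591, -0.806, -0.0], [0.0, 0.0, -1.0]]
force: [0.1, -1.4, 0.6]
opening: 0.18
grasp_force: 30.0
```

```bash
python3 -m handwheel '[[0,0,0.03,0,0,0],[0,0,0.07,0,0,0],[0,0,0.11,0,0,0],[-0.03,0.04,0.13,0,0,0],[-0.05,0.08,0.14,0,0,-0.06],[-0.07,0.11,0.14,0,0,-0.12],[-0.08,0.13,0.14,0,0,-0.12],[-0.1,0.15,0.14,0,0,-0.12]]' >/dev/null
python3 -m handwheel '[[-0.02,0.03,0,0,0,-0.06],[-0.04,0.07,0,0,0,-0.125],[-0.06,0.1,0,0,0,-0.125],[-0.08,0.13,0,0,0,-0.125],[-0.09,0.155,0,0,0,-0.125],[-0.09,0.155,0,0,0,-0.125],[-0.09,0.155,0,0,0,-0.125],[-0.09,0.155,0,0,0,-0.125]]'
python3 - <<'E'
from h import *
look([("hook_tip",.207),("hook_seat",.179),("hook",0),("key_eye",.3)],"w4")
E
```

```text
time_s: 7.28
position: [0.4181, 0.2888, 0.3143]
tcp_rot: [[0.99, 0.143, -0.0], [0.143, -0.99, -0.001], [-0.001, 0.001, -1.0]]
force: [-0.3, -0.9, -1.1]
opening: 0.181
grasp_force: 30.0
hook_tip 0.94 [305.1  85.8] [0.5231 0.3162 0.207 ]
hook_seat 0.76 [308.2  58.3] [0.5474 0.3187 0.179 ]
hook 0.81 [317.2  52.4] [0.5912 0.321  0.    ]
```

View pics/w4.png

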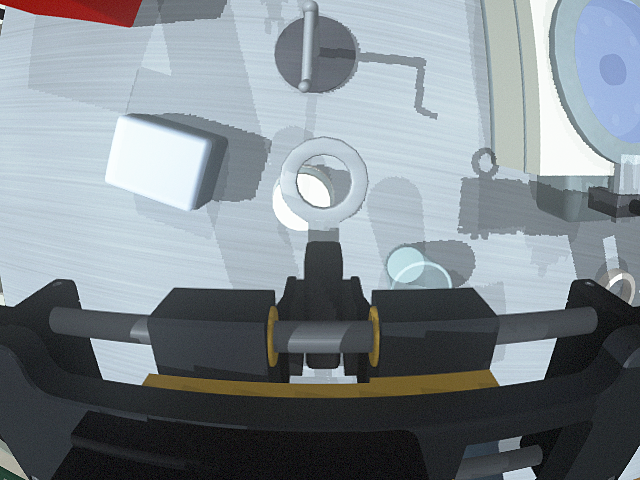

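The picture shows the key held straight ahead with its eye hole at (323,182). The hook tip is at (305,86), and the bar runs to the column top at (310,6).

Run:
```python
from h import *
s=bot.read_state();T=np.eye(4);T[:3,:3]=s["tcp_rot"];T[:3,3]=s["position"];K=np.array(cams.calibration("wrist")["mtx"])
print(s["position"])
for n,q,z in(("eye",(323,182),.2868),("tip",(305,86),.205),("col",(310,8),.177),("foot",(316,53),.008)):
    print(n,np.round(fish(q,T,K,z),4))
```

```text
[0.41887491 0.28817657 0.31443206]
eye [0.4726 0.2963 0.2868]
tip [0.5241 0.3155 0.205 ]
col [0.5887 0.3224 0.177 ]
foot [0.5895 0.321  0.008 ]
```

```bash
python3 -m handwheel '[[0.02,0.01,0,0,0,-0.022],[0.04,0.02,0,0,0,-0.022],[0.051,0.022,-0.02,0,0,-0.022],[0.051,0.022,-0.05,0,0,-0.022],[0.051,0.022,-0.057,0,0,-0.022],[0.051,0.022,-0.057,0,0,-0.022],[0.051,0.022,-0.057,0,0,-0.022],[0.051,0.022,-0.057,0,0,-0.022]]'
python3 - <<'E'
from h import *
p,*_=look([("hook_tip",.207),("key_eye",.23)],"w5")
cv2.imwrite("pics/w5c.png",cv2.resize(p[60:260,200:440],None,fx=3,fy=3))
E
```

```text
time_s: 8.2
position: [0.47, 0.3112, 0.2589]
tcp_rot: [[0.995, 0.098, 0.002], [0.098, -0.995, 0.001], [0.002, -0.001, -1.0]]
force: [0.2, 0.8, -1.0]
opening: 0.18
grasp_force: 30.0
hook_tip 0.82 [322.8 178.7] [0.5226 0.317  0.207 ]
```

View pics/w5c.png

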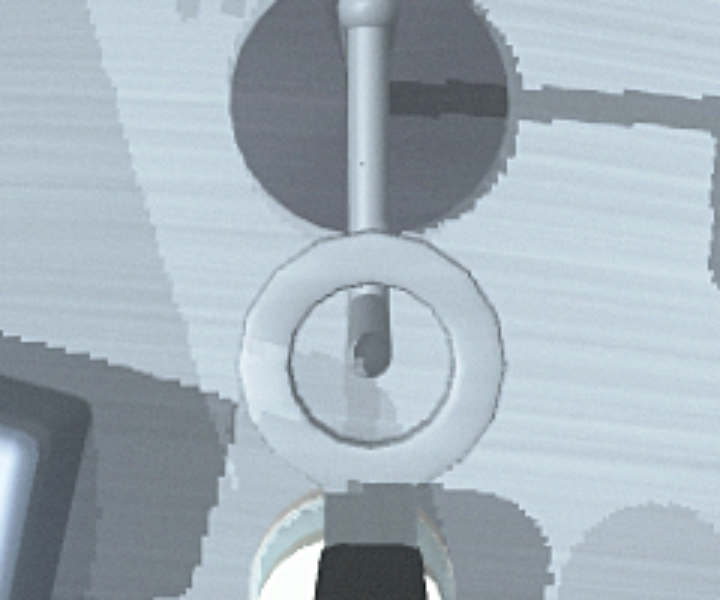

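The tip shows centred in the eye hole (the hole's centre is at about (371,363) in the crop, the tip at (371,352)). I'll lower the key over it.

```bash
python3 -m handwheel '[[0,0,-0.01,0,0,0],[0,0,-0.02,0,0,0],[0.002,0,-0.03,0,0,0],[0.004,0,-0.038,0,0,0],[0.005,0,-0.044,0,0,0],[0.005,0,-0.044,0,0,0],[0.005,0,-0.044,0,0,0],[0.005,0,-0.044,0,0,0]]'
python3 -m handwheel '[[0,0,0,0,0,0],[0,0,0,0,0,0],[0,0,0,0,0,0],[0,0,0,0,0,0],[0,0,0,0,0,0],[0,0,0,0,0,0],[0,0,0,0,0,0],[0,0,0,0,0,0]]' 1
python3 -m handwheel '[[0,0,0,0,0,0],[0,0,0,0,0,0],[0,0,0,0,0,0],[0,0,0.02,0,0,0],[0,0,0.05,0,0,0],[0,0,0.08,0,0,0],[-0.01,0,0.1,0,0,0],[-0.02,0,0.12,0,0,0]]'
python3 - <<'E'
from h import *
p,*_=look([("hook_tip",.207),("key_eye",.18),("key_grip",.12)],"w6")
q,_=cams.capture("side");
for n in("key_grip","key_eye"):
    for r in models.tip_of(n,"side")[:2]: print(n,r)
a=cv2.resize(p,(533,400));b=cv2.resize(q[110:260,250:350],(267,400))
cv2.imwrite("pics/w6c.png",np.hstack([a,b]))
E
```

```text
time_s: 9.02
position: [0.4745, 0.3112, 0.2136]
tcp_rot: [[0.995, 0.099, 0.0], [0.099, -0.995, 0.0], [0.0, -0.0, -1.0]]
force: [0.9, 1.0, -1.1]
opening: 0.181
grasp_force: 30.0
time_s: 9.68
position: [0.4743, 0.3111, 0.2136]
tcp_rot: [[0.995, 0.099, 0.0], [0.099, -0.995, 0.0], [0.0, -0.0, -1.0]]
force: [-0.2, -0.3, -0.4]
opening: 0.702
grasp_force: 0.0
time_s: 10.35
position: [0.4547, 0.3112, 0.3351]
tcp_rot: [[0.995, 0.098, 0.002], [0.098, -0.995, 0.001], [0.002, -0.001, -1.0]]
force: [0.5, 0.6, 0.6]
opening: 0.998
grasp_force: 0.0
hook_tip 0.66 [326.5 143.6] [0.5235 0.316  0.207 ]
hook_tip 0.59 [195.6 188.9] [0.4826 0.4109 0.207 ]
key_eye 0.96 [325.2  76.7] [0.5757 0.3219 0.18  ]
key_grip 0.62 [318.7  92.8] [0.5688 0.327  0.12  ]
key_grip 0.54 [418.5 280.4] [0.3923 0.2043 0.12  ]
key_grip {'position': [306.1, 180.5], 'conf': 0.61}
key_eye {'position': [306.0, 166.3], 'conf': 0.73}
```

View pics/w6c.png

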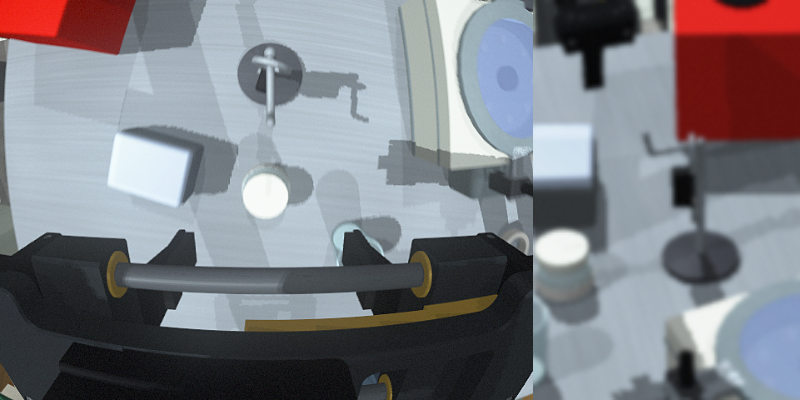

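The key hangs on the hook's bar near the column: its grip points down in the side view, and the eye is round the bar at wrist pixel (325,77). Next is the latch.

```bash
python3 -m handwheel '[[0,-0.04,0,0,0,0.067],[0,-0.08,0,0,0,0.067],[0,-0.12,0,0,0,0.067],[-0.01,-0.16,0,0,0,0.067],[-0.01,-0.2,0,0,0,0.067],[-0.015,-0.24,0,0,0,0.067],[-0.02,-0.28,0,0,0,0.067],[-0.02,-0.32,0,0,0,0.067]]' >/dev/null
python3 -m handwheel '[[0,-0.02,-0.02,0,0,0],[0,-0.03,-0.05,0,0,0],[0,-0.035,-0.06,0,0,0],[0,-0.035,-0.06,0,0,0],[0,-0.035,-0.06,0,0,0],[0,-0.035,-0.06,0,0,0],[0,-0.035,-0.06,0,0,0],[0,-0.035,-0.06,0,0,0]]'
python3 - <<'E'
from h import *
p,*_=look([("latch_knob",.171),("lid",.138),("ball",.116)],"w7")
E
```

```text
time_s: 12.03
position: [0.4349, -0.0435, 0.2744]
tcp_rot: [[0.973, 0.232, 0.002], [0.232, -0.973, -0.001], [0.002, 0.001, -1.0]]
force: [0.7, 0.6, -0.2]
opening: 0.999
grasp_force: 0.0
latch_knob 0.98 [335.1 167.6] [ 0.4892 -0.0382  0.171 ]
```

View pics/w7.png

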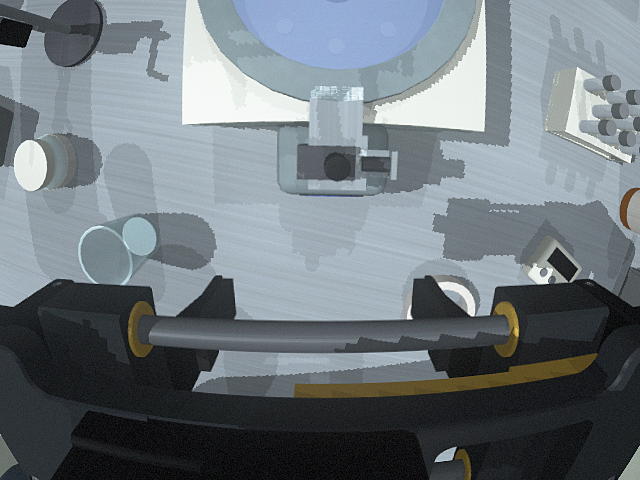

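The picture shows the knob's top at (336,164). The front edge of the casing runs from (182,123) to (486,131).

Run:
```python
from h import *
s=bot.read_state();T=np.eye(4);T[:3,:3]=s["tcp_rot"];T[:3,3]=s["position"];K=np.array(cams.calibration("wrist")["mtx"])
p=cv2.imread("pics/w7.png")
a,b=fish((182,123),T,K,.13),fish((486,131),T,K,.13);d=a-b
print(s["position"],a,b,np.hypot(*d[:2]),"yaw",np.degrees(np.arctan2(-d[0],d[1])))
m=(a+b)/2;psi=np.arctan2(-d[0],d[1]);print("knob expected from edge",m[:2]-0.03*np.array([np.cos(psi),np.sin(psi)]))
g=p[140:190,310:365].max(2);mm=(g<62).astype(np.uint8)
n,l,st,ce=cv2.connectedComponentsWithStats(mm);i=1+st[1:,4].argmax();c=ce[i]+[310,140];print(st[i],c,"top",fish(c,T,K,.1915))
```

```text
[ 0.43447741 -0.04359433  0.27402456] [0.49485679 0.08499682 0.13      ] [ 0.54600802 -0.15087017  0.13      ] 0.24134972024525006 yaw 12.235960559956276
knob expected from edge [ 0.49111391 -0.03929482]
[15 13 21 12 70] [333.75714286 156.14285714] top [ 0.49687557 -0.03480348  0.1915    ]
```

```bash
python3 -m handwheel '[[0.03,0.005,0,0,0,-0.01],[0.0555,0.005,-0.01,0,0,-0.01],[0.0555,0.005,-0.03,0,0,-0.01],[0.0555,0.005,-0.05,0,0,-0.01],[0.0555,0.005,-0.07,0,0,-0.01],[0.0555,0.005,-0.085,0,0,-0.01],[0.0555,0.005,-0.089,0,0,-0.01],[0.0555,0.005,-0.089,0,0,-0.01]]' 0
python3 -m handwheel '[[0,0,0,0,0,0],[0,0,0,0,0,0],[0,0,0,0,0,0],[0,0,0,0,0,0],[0,0,0,0,0,0],[0,0,0,0,0,0],[0,0,0,0,0,0],[0,0,0,0,0,0]]' -0.5
python3 - <<'E'
from h import *
p,*_=look([("latch_knob",.171)],"w8")
cv2.imwrite("pics/w8c.png",cv2.resize(p[200:440,200:440],(600,600)))
E
```

```text
time_s: 12.9
position: [0.4892, -0.0386, 0.1837]
tcp_rot: [[0.977, 0.211, -0.003], [0.211, -0.977, 0.001], [-0.002, -0.001, -1.0]]
force: [0.1, -0.5, 0.4]
opening: 0.528
grasp_force: 0.0
time_s: 13.57
position: [0.4898, -0.0389, 0.1847]
tcp_rot: [[0.977, 0.211, 0.0], [0.211, -0.977, -0.0], [0.0, 0.0, -1.0]]
force: [0.2, -1.0, -0.3]
opening: 0.252
grasp_force: 0.0
latch_knob 0.91 [324.1 306.2] [ 0.4896 -0.0389  0.171 ]
```

View pics/w8c.png

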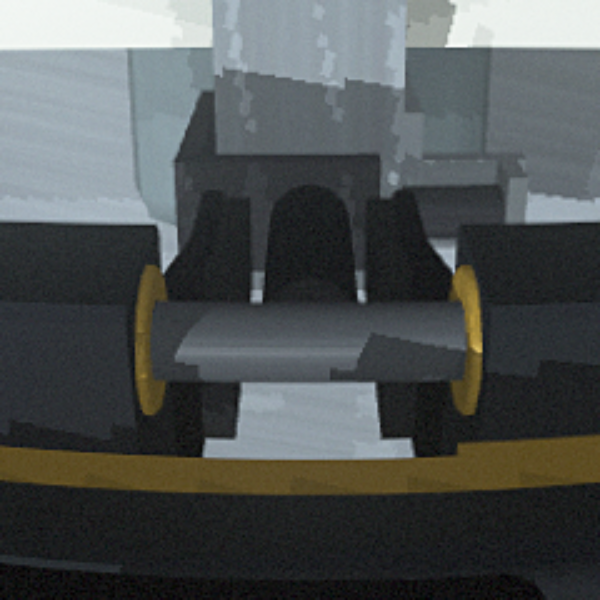

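The knob, at about (310,245) in the crop, stands centred between the pads. I'll close on it.

```bash
python3 -m handwheel '[[0,0,0,0,0,0],[0,0,0,0,0,0],[0,0,0,0,0,0],[0,0,0,0,0,0],[0,0,0,0,0,0],[0,0,0,0,0,0],[0,0,0,0,0,0],[0,0,0,0,0,0]]' -1
```

```text
time_s: 14.33
position: [0.4898, -0.0391, 0.1845]
tcp_rot: [[0.977, 0.211, 0.0], [0.211, -0.977, -0.0], [-0.0, 0.0, -1.0]]
force: [-0.3, -1.5, 0.2]
opening: 0.175
grasp_force: 30.0
```

```bash
python3 -m handwheel '[[-0.001,0.004,0,0,0,0],[-0.0015,0.008,0,0,0,0],[-0.0025,0.012,0,0,0,0],[-0.0033,0.0152,0,0,0,0],[-0.0033,0.0152,0,0,0,0],[-0.0033,0.0152,0,0,0,0],[-0.0033,0.0152,0,0,0,0],[-0.0033,0.0152,0,0,0,0]]'
```

```text
time_s: 15.0
position: [0.4868, -0.0249, 0.1845]
tcp_rot: [[0.977, 0.212, 0.001], [0.212, -0.977, -0.003], [-0.0, 0.003, -1.0]]
force: [-0.6, -8.1, -2.5]
opening: 0.175
grasp_force: 30.0
```

```bash
python3 -m handwheel '[[0.001,0.0002,0.0053,-0.0021,0.0098,0],[0.002,0.0004,0.0106,-0.0042,0.0195,0],[0.002,0.0004,0.0106,-0.0042,0.0195,0],[0.002,0.0004,0.0106,-0.0042,0.0195,0],[0.002,0.0004,0.0106,-0.0042,0.0195,0],[0.002,0.0004,0.0106,-0.0042,0.0195,0],[0.002,0.0004,0.0106,-0.0042,0.0195,0],[0.002,0.0004,0.0106,-0.0042,0.0195,0]]'
```

```text
time_s: 15.67
position: [0.4888, -0.0247, 0.1951]
tcp_rot: [[0.976, 0.212, -0.038], [0.212, -0.977, -0.012], [-0.04, 0.003, -0.999]]
force: [-0.4, -6.8, -2.6]
opening: 0.172
grasp_force: 30.0
```

```bash
python3 -m handwheel '[[0.0012,0.0003,0.0053,-0.0021,0.0098,0],[0.0024,0.0005,0.0106,-0.0042,0.0195,0],[0.0038,0.0008,0.0158,-0.0063,0.0293,0],[0.0053,0.0011,0.021,-0.0084,0.0391,0],[0.0069,0.0015,0.0262,-0.0106,0.0489,0],[0.0085,0.0018,0.0313,-0.0127,0.0586,0],[0.0103,0.0022,0.0364,-0.0148,0.0684,0],[0.0122,0.0026,0.0415,-0.0169,0.0782,0]]'
```

```text
time_s: 16.33
position: [0.5011, -0.0224, 0.2368]
tcp_rot: [[0.958, 0.212, -0.194], [0.207, -0.977, -0.047], [-0.2, 0.004, -0.98]]
force: [0.8, -8.6, -2.4]
opening: 0.174
grasp_force: 30.0
```

```bash
python3 -m handwheel '[[0.0025,0.0005,0.0063,-0.0026,0.0122,0],[0.0051,0.0011,0.0125,-0.0053,0.0244,0],[0.0079,0.0017,0.0187,-0.0079,0.0366,0],[0.0108,0.0023,0.0247,-0.0106,0.0489,0],[0.0139,0.003,0.0307,-0.0132,0.0611,0],[0.0172,0.0037,0.0366,-0.0158,0.0733,0],[0.0205,0.0044,0.0425,-0.0185,0.0855,0],[0.024,0.0052,0.0482,-0.0211,0.0977,0]]'
```

```text
time_s: 17.0
position: [0.525, -0.0173, 0.2849]
tcp_rot: [[0.9, 0.212, -0.381], [0.193, -0.977, -0.087], [-0.391, 0.005, -0.92]]
force: [0.1, -8.3, -2.9]
opening: 0.175
grasp_force: 30.0
```

```bash
python3 -m handwheel '[[0.0037,0.0008,0.0056,-0.0026,0.0122,0],[0.0075,0.0016,0.0112,-0.0053,0.0244,0],[0.0114,0.0025,0.0166,-0.0079,0.0366,0],[0.0154,0.0033,0.022,-0.0106,0.0489,0],[0.0195,0.0042,0.0271,-0.013,0.06,0],[0.0195,0.0042,0.0271,-0.013,0.06,0],[0.0195,0.0042,0.0271,-0.013,0.06,0],[0.0195,0.0042,0.0271,-0.013,0.06,0]]'
python3 - <<'E'
from h import *
p,*_=look([("latch_knob",.3)]);q,_=cams.capture("side")
for n in("key_eye","key_grip"):
    print(n,models.tip_of(n,"side")[:1])
a=cv2.resize(p,(400,300));b=cv2.resize(q[100:325,220:445],(400,400))
o=np.zeros((400,800,3),np.uint8);o[:300,:400]=a;o[:,400:]=b
cv2.imwrite("pics/w9.png",o)
E
```

```text
time_s: 17.67
position: [0.5441, -0.0131, 0.3117]
tcp_rot: [[0.847, 0.211, -0.488], [0.181, -0.977, -0.11], [-0.501, 0.005, -0.866]]
force: [-1.5, -8.5, -1.6]
opening: 0.175
grasp_force: 30.0
latch_knob 0.63 [322.3 303.8] [ 0.5382 -0.0136  0.3   ]
key_eye [{'position': [304.8, 171.2], 'conf': 0.65}]
key_grip [{'position': [305.3, 180.1], 'conf': 0.72}]
```

View pics/w9.png

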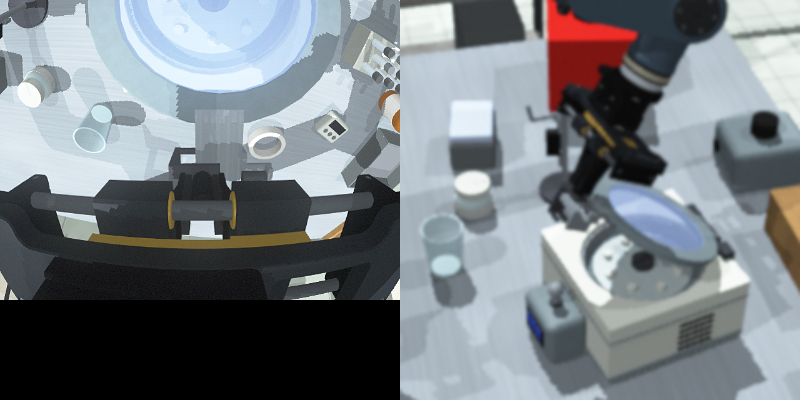

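The lid stands about 30° open, held by the knob, with the ball free. The key still hangs on the hook. I'll let the arm settle, then hand in.

```bash
python3 -m handwheel '[[0,0,0,0,0,0],[0,0,0,0,0,0],[0,0,0,0,0,0],[0,0,0,0,0,0],[0,0,0,0,0,0],[0,0,0,0,0,0],[0,0,0,0,0,0],[0,0,0,0,0,0]]' && python3 -c "
from rig import bot
print(bot.hand_in())"
```

```text
time_s: 18.58
position: [0.5441, -0.0132, 0.3117]
tcp_rot: [[0.847, 0.211, -0.488], [0.181, -0.977, -0.11], [-0.5, 0.005, -0.866]]
force: [-0.2, -7.3, -1.6]
opening: 0.175
grasp_force: 30.0
the job is handed in; nothing more can be done
None
```

I handed the job in at 18.6 s: the rotor key hangs by its eye on the hook, and the arm is holding the freed lid still at about 30° open by its latch knob.

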